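# Set the length stop in its catch and butt the plate against it

## Robot

A 7-joint arm with a two-finger parallel gripper is mounted at the origin on the work surface. World frame = base frame: x ahead of the robot, y to its left, z up, the work surface at z = 0. Lengths are in m, angles in rad, forces in N, time in s.
With the tool pointing down it reaches from about 0.425 to 0.825 m from the base axis. Payload 3.6 kg.
Tool frame: the origin (TCP) lies where the fingers leave the gripper's body, on its centre line; the fingertips stand 73 mm ahead of it and the grasp point (between the pads) lies 54 mm ahead of it; z points along the fingers, y is the line along which they close (so a half turn about z gives the same grasp; the last joint's range is limited). The gripper opens to 85 mm and grips with 20 to 120 N. Pads are 22 mm wide; open, the fingers measure 114 mm over their backs; the gripper's body (76 mm by 85 mm) begins 54 mm behind the grasp point. The pads swing forward as they close: fully open they stand 13 mm farther back than shut.
Start: joints at [-1.337, 0.615, -0.013, 1.423, 0.008, 1.103, -0.04], TCP at [0.167, 0.628, 0.304] pointing down, gripper open.
Joint ranges: [-3.12, 3.12], [-0.3, 2.06], [-1.34, 1.32], [0.26, 2.42], [-1.36, 4.5], [0.01, 1.98], [-2.84, 2.84]. Speed limits (rad/s): [2.79, 2.79, 3.14, 3.14, 3.14, 3.14, 3.14].

## Interface

Orientations are given as a unit quaternion [x, y, z, w].
In Python, from station import arm, snapshot, camera_info, ticket gives the robot as it stands. Calls block until the motion is done:
- arm.movep(position, orientation): joint-space move of the TCP to a pose.
- arm.line_to(position, velocity=0.15, ori=None): straight line of the TCP; ori=None keeps the orientation; velocity is the mean speed in m/s.
- arm.move_j(angles): joint-space move.
- arm.move_gripper(opening, effort=None): opening from 0.0 (shut) to 1.0 (fully open); effort is the grip in N (None keeps the last); returns when the fingers have stopped.
- arm.pause(seconds).
- arm.ik(position, orientation): joint angles nearest the present ones, or None.
- snapshot(name): name is "side" or "top" or "wrist"; returns the picture (400x640x3 uint8, blue, green, red); there is no depth.
- camera_info(name): a dict with "fx", "fy", "cx", "cy" (pixels), "R" (3x3) and "t" (3): a world point X has camera coordinates R X + t; the wrist camera has in their place "T_tool_cam" (4x4, takes a point from camera to tool coordinates, whose origin is the TCP and whose axes are the flange's). Camera axes: x right, y down, z forward; pixel columns grow to the right and rows downward; lengths in m; the calibration is good to about 2 mm. A picture is of the moment at which its call begins: read the wrist's pose just before it. camera_info takes no time and is no camera call.
A pose or a line that the arm cannot do raises arm.MotionError and nothing moves.
- ticket.finish_job(): hands the job in; it is judged then, once.
Readings, each from a call of its own:
- arm.read_time(): time.
- arm.read_joint_positions(): joint angles.
- arm.read_dq(): joint speeds.
- arm.read_effort(): joint torques, N m.
- arm.read_tool_pos(): TCP position.
- arm.read_eef_rot(): TCP orientation.
- arm.read_ft_force(): force on the tool from outside, world axes, zero at the start.
- arm.read_wrist_torque(): the same for the moment, N m.
- arm.read_opening(): opening from 0.0 (shut) to 1.0 (fully open).
- arm.read_finger_force(): force on a finger pad.
Only numpy, scipy, OpenCV 4.12 (cv2) and the standard library are available. Lean on these libraries where they do the work, as an engineer would, in place of code of your own. Each camera call takes 0.05 s, during which the arm holds its last target. There are 200 camera calls.

## Task

On the length gauge, push the sliding stop along its rail, towards the folded steel plate, until it clicks into the catch and stays there. Then push the folded plate along its channel until its front edge rests up against the stop, gently enough that the stop stays in the catch. Only push with closed fingers: do not grip, straddle or lift anything, leave the hammer, tin and weight where they are, and finish clear of everything.

Things in the scene. Friction and masses are not known exactly. Their poses are not given: they have to be found in the camera images.
- gauge: Length gauge fixed to the bench: grey-painted base plate 160 (x) x 520 (y) x 20 mm thick, origin under its centre at bench level, y along the rail. On the plate stand a steel rail 40 mm wide, 20 mm high (top 40 mm above the bench) at x = 21..61 mm, and a fence strip 12 mm wide, 12 mm high at x = -75..-63 mm, both over y = -250..250 mm.
- channel (a point): Middle of the channel between fence and rail, on the gauge plate's top, 20 mm above the bench; axes as the gauge. The channel is 84 mm wide, runs along y and is open at both ends, its sides the 12 mm high fence and the 20 mm high rail.
- stop_mid (a point): The sliding stop, a grey carriage 46 (x) x 50 (y) mm, from 6 to 36 mm above the rail's top, with a flat disc 4 mm high on top. This point is at the rail's top under the carriage's middle; axes as the gauge. It slides only along the gauge's y and starts near the rail's +y end; catch and folded plate lie to its -y side.
- stop_push (a point): Middle of the carriage's flat +y end face, 20 mm above the rail's top (60 mm above the bench), 25 mm to +y of stop_mid: a good place to push the stop towards -y.
- stop (a joint): The stop's position along the rail in m: stop_mid's y in the gauge's frame, growing towards +y; ends of travel -0.08 and 0.205. Running takes 2 to 4 N, the climb into the catch 5 to 7 N, then the force dips as it drops in; to push it out of the catch again, either way, takes some 15 to 22 N.
- pocket (a point): Middle of the catch, at the rail's top: here stop_mid lies when the stop is in; axes as the gauge. The catch is a dark steel double ramp on the rail, 20 mm wide, 4 mm high, 55 mm long, with a 9 mm pocket between its crests; a 16 mm brass block beside the rail (+x side) is level with it. A sprung ball under the carriage drops in and centres itself. Its place along the rail varies.
- stop_face (a point): Point on the -y face of the stop's arm, over the channel's middle, 2 mm above the gauge's plate, 25 mm to -y of stop_mid: the folded plate comes up against it. The arm, part of the stop, is a steel plate 8 mm thick across the channel, 84 mm long, its top 46 mm above this point.
- bracket: Loose folded plate, L-shaped, of 4 mm steel, 0.22 to 0.38 kg: flat part 80 (x) x 100 (y) mm lying in the channel, and an upright flange 80 mm wide and 4 mm thick across its -y end, outer face at y = -50 mm, top 30 mm above the underside. Origin under the flat part's centre, axes along the gauge's. Starts near the channel's -y end; it slides at 1 to 3 N.
- bracket_front (a point): Middle of the folded plate's front (+y) edge, 50 mm to +y of its origin, 2 mm above its underside.
- flange_top (a point): Middle of the top edge of the folded plate's flange, 48 mm to -y of the plate's origin.
- hammer: Hammer lying beside the rail on its far side, about 300 mm long; leave alone. Origin on the bench.
- tin: Round tin 66 mm across and 75 mm high standing past the gauge's +y end; leave alone. Origin under its centre.
- weight: Round dark steel weight 60 mm across with a small knob, 58 mm high, standing beyond the gauge's far side; leave alone. Origin under its centre.
There are look-alikes about, which are no part of the job. There is more than one size of the bracket; the job needs the middle-sized.

How it is judged:
By the outcome, as a careful person would: the job done as asked, in the order asked, and still so for the second after the job is handed in, with the robot touching nothing.
It also fails if it takes over 58 s, if anything falls off the work surface, if the arm or the gripper's body presses on something with over 40 N, if the wrist force passes 120 N, or if a joint passes its speed limit or range.

## Working session

There is one attempt and no reset: what is moved stays moved. The work goes in short steps, each a Python script; the robot and the scene stay as the last script left them, time stands still between calls to the robot, and variables do not carry over. Pictures are saved under pics/ and viewed, at most 10 in all, crops included, and the job is handed in when it is done.

```bash
mkdir -p pics
python3 - <<'E'
from station import *
import cv2,numpy as np
for n in("top","side"):
    im=snapshot(n); cv2.imwrite(f"pics/{n}0.png",im)
    c=camera_info(n); print(n,c["fx"],c["cx"],c["cy"],np.round(c["R"],3).tolist(),np.round(c["t"],3).tolist())
print(camera_info("wrist"),arm.read_eef_rot(),arm.read_time())
E
```

```text
top 368.9681701905731 319.116919024732 204.71669931405629 [[-0.005, -0.999, -0.033], [-0.989, 0.01, -0.15], [0.15, 0.032, -0.988]] [0.04, 0.515, 0.976]
side 418.36870556122875 320.5685731484671 203.26292778076427 [[0.917, -0.399, 0.019], [-0.265, -0.643, -0.719], [0.299, 0.654, -0.695]] [-0.467, 0.202, 0.9]
{'fx': 320.2791782586665, 'fy': 320.2791782586665, 'cx': 316.3733544503092, 'cy': 200.15763705271405, 'T_tool_cam': array([[-3.30822215e-04, -9.65675884e-01, -2.59749838e-01,
         6.43920092e-02],
       [ 9.99999268e-01, -6.21826357e-04,  1.03815558e-03,
         4.42175805e-04],
       [-1.16404110e-03, -2.59749305e-01,  9.65675382e-01,
        -6.98018348e-02],
       [ 0.00000000e+00,  0.00000000e+00,  0.00000000e+00,
         1.00000000e+00]])} [ 1.29515143e-01  9.91576744e-01 -1.17162390e-03 -1.28776571e-04] 0.1
```

View pics/top0.png

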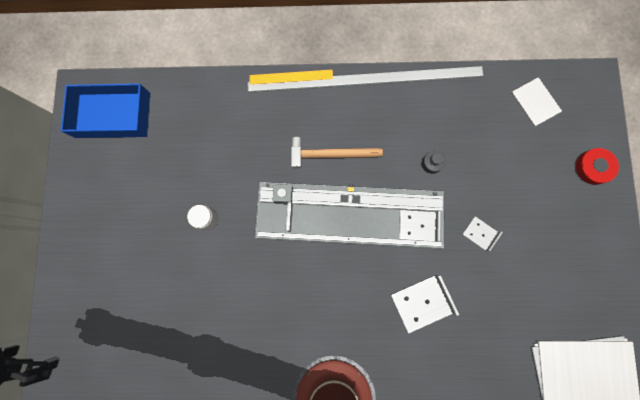

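View pics/side0.png

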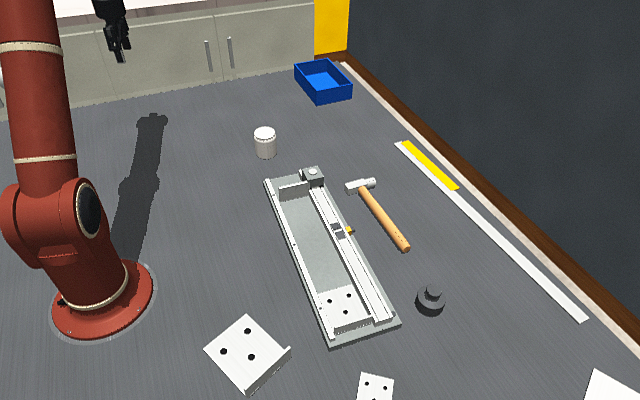

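The top view shows the gauge at px (256..444, 182..248), its +y end to the left. The stop is at (282,192), the dark catch at (350,198) with the brass block at (351,189), the tin at (200,216), the hammer at (297..382,153) and the weight at (432,162).

Bracket candidates are (418,225) in the channel, a small one at (482,233) and a large one at (424,303). The one in the channel fits: it is mid-sized and lies near the channel's -y end. I'll confirm that in an enlarged crop.

```bash
cat > h.py <<'E'
from station import *
import cv2,numpy as np
def ray(n,uv,z):
    c=camera_info(n);R=np.array(c["R"]);t=np.array(c["t"])
    d=R.T@np.array([(uv[0]-c["cx"])/c["fx"],(uv[1]-c["cy"])/c["fy"],1]);o=-R.T@t
    return o+d*(z-o[2])/d[2]
def proj(n,X):
    c=camera_info(n);p=np.array(c["R"])@X+np.array(c["t"]);return np.array([c["fx"]*p[0]/p[2]+c["cx"],c["fy"]*p[1]/p[2]+c["cy"]])
E
python3 - <<'E'
from h import *
im=cv2.imread("pics/top0.png")
cv2.imwrite("pics/crop_top.png",cv2.resize(im[172:257,248:448],None,fx=4,fy=4,interpolation=cv2.INTER_CUBIC))
im=cv2.imread("pics/side0.png")
cv2.imwrite("pics/crop_side.png",cv2.resize(im[160:355,255:415],None,fx=3,fy=3,interpolation=cv2.INTER_CUBIC))
for n,uv,z in [("base corner +y far",(260,182),.02),("+y near",(256,238),.02),("-y near",(443,248),.02),("-y far",(443,191),.02),("tin",(200,216),.075),("weight",(432,162),.05),("hammerhead",(297,153),.02)]: print(n,ray("top",uv,z).round(3))
E
```

```text
base corner +y far [0.585 0.205 0.02 ]
+y near [0.426 0.213 0.02 ]
-y near [ 0.395 -0.301  0.02 ]
-y far [ 0.553 -0.309  0.02 ]
tin [0.482 0.353 0.075]
weight [ 0.629 -0.275  0.05 ]
hammerhead [0.669 0.099 0.02 ]
```

View pics/crop_top.png

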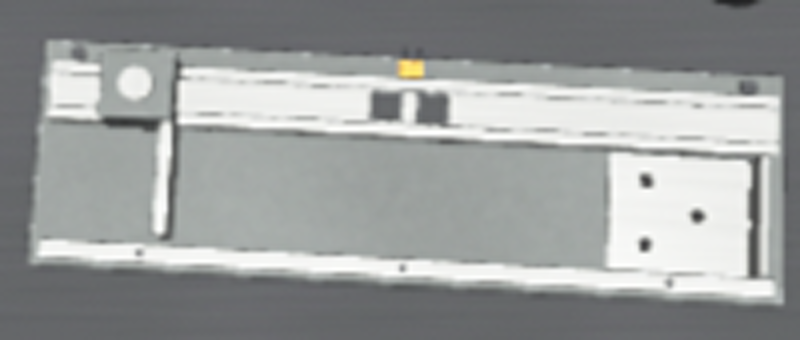

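View pics/crop_side.png

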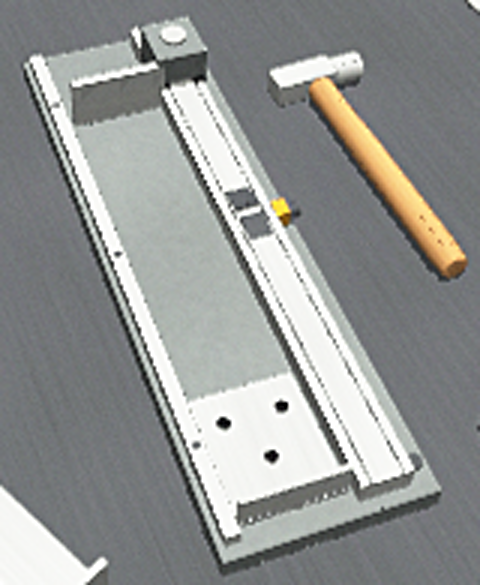

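The crops confirm it: the plate in the channel has its front edge at crop (608,210) and its flange at (765,215), and its length matches 100 mm. The stop's disc is at (134,82), its arm at (163,180) and the catch gap at (410,107). Next I compute the poses and check them against the side view.

```bash
cat >> h.py <<'E'
T=lambda u,v:(( u+.5)/4-.5+248,(v+.5)/4-.5+172)
S=lambda u,v:(( u+.5)/3-.5+255,(v+.5)/3-.5+160)
C=[ray("top",T(*p),.02) for p in((45,40),(30,263),(780,302),(783,78))]
G0=np.mean(C,axis=0);G0[2]=0
ey=(C[0]+C[1]-C[2]-C[3]);ey[2]=0;ey/=np.linalg.norm(ey);ex=np.array([ey[1],-ey[0],0])
def g(X): d=np.asarray(X)-G0;return np.array([d@ex,d@ey,d[2]])
def w(x,y,z): return G0+ex*x+ey*y+np.array([0,0,z])
E
python3 - <<'E'
from h import *
print("G0",G0.round(4),"ey",ey.round(4))
for p in C:print(g(p).round(4))
for n,k,z in [("disc",T(134,82),.08),("gap",T(410,107),.044),("ramp0",T(370,105),.042),("ramp1",T(448,108),.042),("brass",T(411,68),.036),("armtop",T(163,180),.068),("front",T(608,210),.024),("flangetop",T(765,215),.05),("railfar",T(52,62),.04),("railnear",T(50,117),.04)]:print(n,g(ray("top",k,z)).round(4))
for n,k,z in [("cor",S(25,60),.02),("cor",S(223,572),.02),("cor",S(440,490),.02),("disc",S(173,36),.08),("gap",S(248,212),.043),("front",S(243,388),.024),("flangetop",S(293,482),.05)]:print("side",n,g(ray("side",k,z)).round(4))
E
```

```text
G0 [ 0.491  -0.0468  0.    ] ey [0.0612 0.9981 0.    ]
[0.0793 0.26   0.02  ]
[-0.0793  0.2577  0.02  ]
[-0.0778 -0.2583  0.02  ]
[ 0.0778 -0.2593  0.02  ]
disc [0.0414 0.1854 0.08  ]
gap [ 0.04  -0.     0.044]
ramp0 [0.0403 0.0273 0.042 ]
ramp1 [ 0.041  -0.0261  0.042 ]
brass [0.0688 0.0002 0.036 ]
armtop [-0.0218  0.163   0.068 ]
front [-0.0215 -0.1398  0.024 ]
flangetop [-0.0221 -0.2392  0.05  ]
railfar [0.0598 0.2496 0.04  ]
railnear [0.021  0.2479 0.04  ]
side cor [-0.0771  0.259   0.02  ]
side cor [-0.0821 -0.2669  0.02  ]
side cor [ 0.0769 -0.2612  0.02  ]
side disc [0.0394 0.1799 0.08  ]
side gap [ 0.0389 -0.0027  0.043 ]
side front [-0.02   -0.1437  0.024 ]
side flangetop [-0.0235 -0.2381  0.05  ]
```

Both views agree within about 5 mm, and the top-view sizes match the description. In gauge coordinates the stop is at y≈0.185, the pocket at ≈0.000 and the plate's outer flange face at ≈-0.241. Next I push the stop, watching the force.

```bash
cat >> h.py <<'E'
Q=[ey[0]/2,np.sqrt(1-ey[0]**2/4),0,0]
def fy(): return float(np.asarray(arm.read_ft_force())@ey)
def st(): p=g(arm.read_tool_pos());return p.round(4)
E
python3 - <<'E'
from h import *
arm.move_gripper(0.0)
arm.movep(w(.041,.262,.25),Q)
arm.line_to(w(.041,.262,.126),.12)
print(arm.read_time(),st(),fy(),arm.read_opening())
b=fy();y=.25
while y>.2:
    arm.line_to(w(.041,y,.126),.04)
    f=fy()-b
    print(round(y,4),st()[1],round(f,2))
    if abs(f)>1: break
    y-=.004
print(arm.read_time())
E
```

```text
4.0917 [0.0415 0.2623 0.1268] 0.31351509462207633 0.0006979971798723708
0.25 0.2495 0.54
0.246 0.2457 0.14
0.242 0.2416 -0.91
0.238 0.2375 -0.77
0.234 0.2335 -0.47
0.23 0.2295 -0.1
0.226 0.2256 0.3
0.222 0.2216 -0.16
0.218 0.218 0.25
0.214 0.2142 1.4
6.7917
```

Run:
```python
from h import *
for y in (.208,.204,.20,.18,.16,.14,.12,.10,.085):
    arm.line_to(w(.041,y,.126),.06)
    print(y,st()[1],round(fy(),2))
im=snapshot("top");cv2.imwrite("pics/t2.png",im)
cv2.imwrite("pics/t2c.png",cv2.resize(im[162:247,248:448],None,fx=4,fy=4,interpolation=cv2.INTER_CUBIC))
im=snapshot("side");cv2.imwrite("pics/s2.png",im)
print(arm.read_time())
```

```text
0.208 0.2072 1.52
0.204 0.2034 1.87
0.2 0.1995 1.37
0.18 0.1787 0.35
0.16 0.1592 0.92
0.14 0.1393 0.24
0.12 0.1193 0.04
0.1 0.0992 0.56
0.085 0.0841 0.76
10.4583
```

View pics/s2.png

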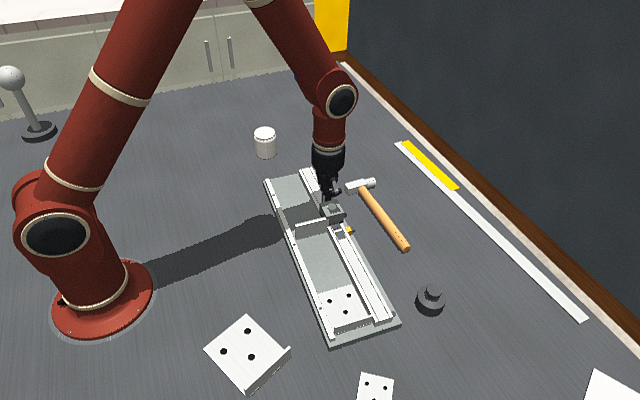

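The stop is moving ahead of the fingers. Its disc is now at side px (333,207), just before the catch ramps, and the hammer and tin are untouched. Now I locate the disc precisely.

Run:
```python
from h import *
im=cv2.imread("pics/s2.png")
cv2.imwrite("pics/s2c.png",cv2.resize(im[180:260,280:380],None,fx=6,fy=6,interpolation=cv2.INTER_CUBIC))
print(g(ray("side",(333,207),.08)).round(4))
```

```text
[0.0428 0.0399 0.08  ]
```

View pics/s2c.png

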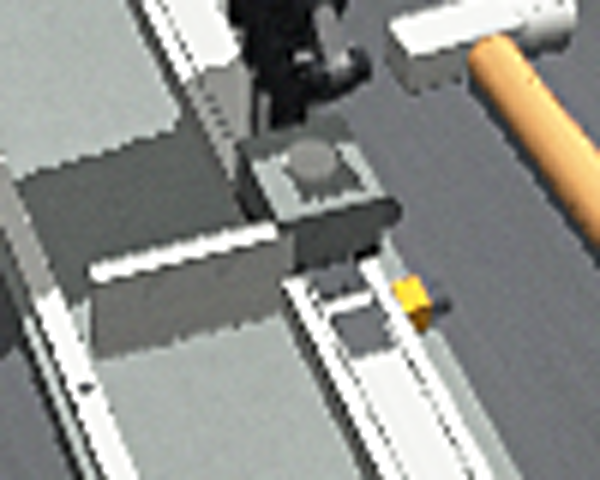

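The disc gives stop_mid≈0.044, so the TCP sits about 39.5 mm behind it. The ramp starts at TCP≈0.067 and seating should come near 0.040. I continue in small steps.

Run:
```python
from h import *
arm.line_to(w(.041,.068,.126),.05)
y=.066;pk=0;n=0
while y>.0405:
    arm.line_to(w(.041,y,.126),.02)
    f=np.mean([fy() for _ in range(3)]);pk=max(pk,f)
    print(round(y,4),st()[1],round(f,2))
    if pk>4 and f<pk-3: break
    y-=.0015
snap=snapshot("side");cv2.imwrite("pics/s3.png",snap)
cv2.imwrite("pics/s3c.png",cv2.resize(snap[180:260,280:380],None,fx=6,fy=6,interpolation=cv2.INTER_CUBIC))
print(arm.read_time())
```

```text
0.066 0.0664 3.78
0.0645 0.0652 4.11
0.063 0.0636 5.01
0.0615 0.0621 4.92
0.06 0.0606 4.85
0.0585 0.0592 5.87
0.057 0.0578 5.68
0.0555 0.0563 5.28
0.054 0.055 5.79
0.0525 0.0536 5.11
0.051 0.0522 6.86
0.0495 0.0507 6.15
0.048 0.0494 6.6
0.0465 0.0479 6.25
0.045 0.0455 5.72
0.0435 0.0434 3.74
15.0
```

View pics/s3c.png

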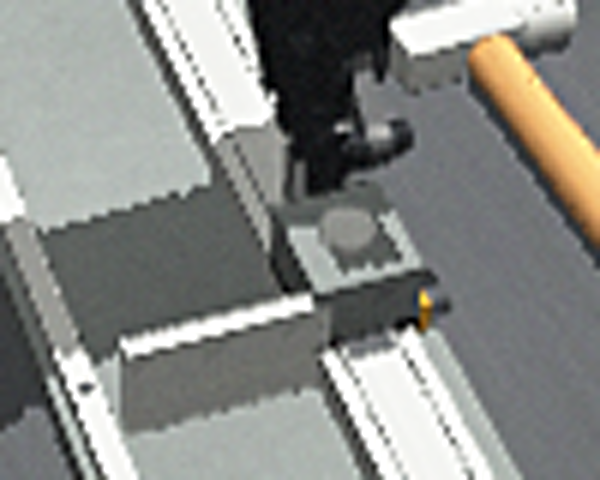

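The climb reached about 6.9 N and then dipped as the stop came over the crest. The disc is now at crop (350,230), almost level with the brass block. I continue finely until the force goes away.

Run:
```python
from h import *
print(g(ray("side",(338.0,217.9),.08)).round(4),g(ray("side",(331.6,206.0),.08)).round(4))
y=.0427;low=9
while y>.0375:
    arm.line_to(w(.041,y,.126),.02)
    f=np.mean([fy() for _ in range(3)]);low=min(low,f)
    print(round(y,4),st()[1],round(f,2))
    if f<.3 or f>low+3: break
    y-=.0007
print(arm.read_time())
```

```text
[0.0407 0.0024 0.08  ] [0.0409 0.0441 0.08  ]
0.0427 0.0422 3.51
0.042 0.0412 2.7
0.0413 0.0402 0.13
15.75
```

The force dropped away, which suggests the stop is seated. I back off, move over behind the folded plate and look.

Run:
```python
from h import *
arm.line_to(w(.041,.07,.126),.1)
arm.line_to(w(.041,.07,.22),.2)
arm.movep(w(-.021,-.30,.20),Q)
for n in("top","side"):
    cv2.imwrite(f"pics/{n}4.png",snapshot(n))
a=cv2.imread("pics/top4.png")[172:257,298:448];b=cv2.imread("pics/side4.png")[175:275,285:375]
r=lambda i,f:cv2.resize(i,None,fx=f,fy=f,interpolation=cv2.INTER_CUBIC)
a=r(a,4);b=r(b,4)   # 340x600, 400x360 -> stack separately
o=np.zeros((600,790,3),np.uint8);o[:255,:450]=cv2.resize(a,(450,255));o[:400,450+0:790]=b[:,:340]
cv2.imwrite("pics/c4.png",o);print(arm.read_time(),st())
```

```text
18.3 [-0.0198 -0.298   0.2   ]
```

View pics/c4.png

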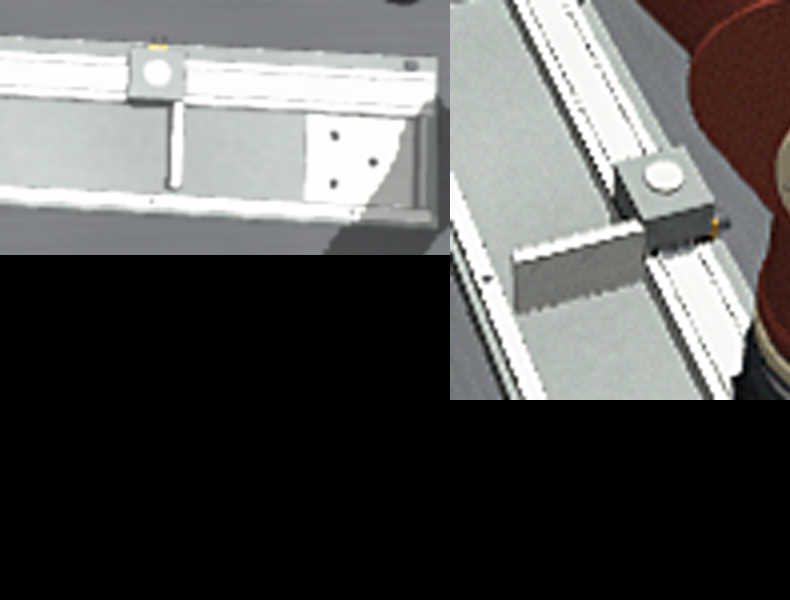

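The disc sits level with the brass block in both views (top mosaic (157,72), brass at (157,46)), and the arm face is square across the channel. I check that numerically and then push the plate, stopping well short of contact for slow steps.

```bash
cat >> h.py <<'E'
def disc(f):
    im=cv2.imread(f,0)[185:207,340:360]
    n,l,s,c=cv2.connectedComponentsWithStats((im>215).astype(np.uint8))
    return [(s[i,4],g(ray("top",c[i]+[340,185],.08)).round(4)) for i in range(1,n) if 15<s[i,4]<80]
E
python3 - <<'E'
from h import *
print(disc("pics/top4.png"), g(ray("top",(350.0,195.67),.08)).round(4))
arm.line_to(w(-.021,-.30,.101),.12)
b=np.mean([fy() for _ in range(5)]);print("bias",b,st())
arm.line_to(w(-.021,-.262,.101),.08)
for y in (-.25,-.22,-.19,-.165):
    arm.line_to(w(-.021,y,.101),.05)
    print(y,st(),round(fy()-b,2))
cv2.imwrite("pics/top5.png",snapshot("top"));cv2.imwrite("pics/side5.png",snapshot("side"))
print(arm.read_time())
E
```

```text
[(np.int32(76), array([0.0404, 0.002 , 0.08  ]))] [0.0411 0.0022 0.08  ]
bias -0.3251583929873773 [-0.0205 -0.3003  0.1017]
-0.25 [-0.021  -0.2495  0.101 ] 0.83
-0.22 [-0.021  -0.2196  0.101 ] 0.57
-0.19 [-0.021  -0.1895  0.101 ] -0.0
-0.165 [-0.021  -0.1644  0.101 ] 0.14
22.5417
```

Run:
```python
from h import *
a=cv2.imread("pics/side5.png")[190:350,280:400]
cv2.imwrite("pics/c5.png",cv2.resize(a,None,fx=3.7,fy=3.7,interpolation=cv2.INTER_CUBIC))
```

```text
(no output)
```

View pics/c5.png

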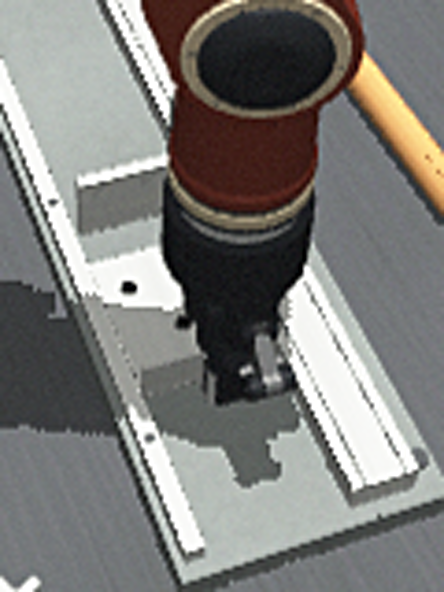

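The plate's front edge is about 25 mm short of the stop's arm (front at crop (120,262), arm's foot at (115,225)) and it is square in the channel. Now the slow approach.

Run:
```python
from h import *
y=-.16;hit=0
while y<-.130:
    arm.line_to(w(-.021,y,.101),.015)
    f=np.mean([fy() for _ in range(3)])+.33
    print(round(y,4),st()[1],round(f,2))
    if f>5: hit=1;break
    y+=.002 if y<-.148 else .0008
print(hit,arm.read_time())
```

```text
-0.16 -0.16 -0.45
-0.158 -0.1579 -0.38
-0.156 -0.1558 0.32
-0.154 -0.1537 0.17
-0.152 -0.1517 -0.84
-0.15 -0.1498 0.43
-0.148 -0.1477 -0.28
-0.1472 -0.1471 -0.37
-0.1464 -0.1464 -0.24
-0.1456 -0.1455 -1.21
-0.1448 -0.1447 -0.52
-0.144 -0.1439 -1.35
-0.1432 -0.1431 -0.77
-0.1424 -0.1423 -0.91
-0.1416 -0.1415 -0.36
-0.1408 -0.1407 0.33
-0.14 -0.1399 -0.34
-0.1392 -0.1391 -0.58
-0.1384 -0.1383 -1.22
-0.1376 -0.1375 -1.57
-0.1368 -0.1373 -2.28
-0.136 -0.137 -5.13
-0.1352 -0.1368 -6.5
-0.1344 -0.1367 -6.95
-0.1336 -0.1365 -7.98
-0.1328 -0.1363 -8.41
-0.132 -0.1362 -9.81
-0.1312 -0.136 -11.35
-0.1304 -0.1358 -12.82
0 30.225
```

I got the sign wrong: the reaction on this push is negative, so the push went to 12.8 N, about 10–12 N on the stop. That is still below the 15 N release. I back off slowly and check the stop.

Run:
```python
from h import *
arm.line_to(w(-.021,-.145,.101),.02)
arm.line_to(w(-.021,-.19,.101),.1)
arm.line_to(w(-.021,-.19,.25),.2)
arm.movep(w(-.1,-.40,.30),Q)
for n in("top","side"): cv2.imwrite(f"pics/{n}6.png",snapshot(n))
print(disc("pics/top6.png"),arm.read_time(),np.round(arm.read_ft_force(),2))
r=lambda i,f:cv2.resize(i,None,fx=f,fy=f,interpolation=cv2.INTER_CUBIC)
a=r(cv2.imread("pics/top6.png")[180:245,335:415],5);b=r(cv2.imread("pics/side6.png")[195:295,300:380],4.8)
o=np.zeros((480,790,3),np.uint8);o[:325,:400]=a;o[:480,400:784]=b
cv2.imwrite("pics/c6.png",o)
```

```text
[(np.int32(66), array([0.0406, 0.0018, 0.08  ]))] 33.6167 [-0.19 -0.15 -0.28]
```

View pics/c6.png

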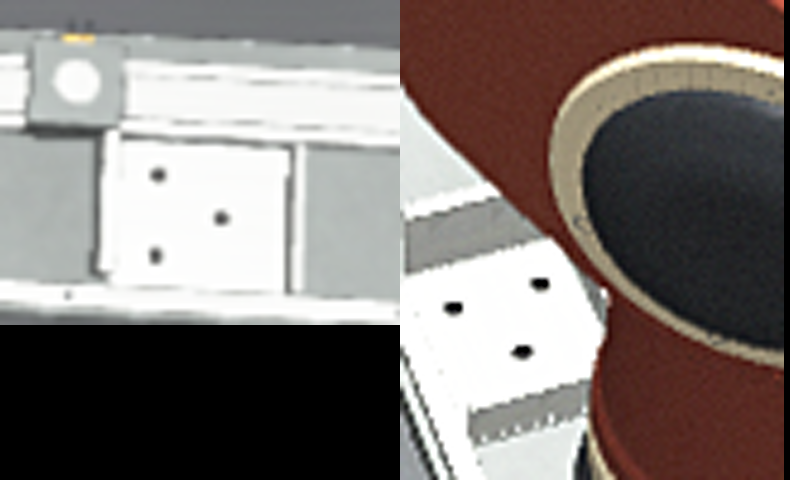

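The disc reads 0.0018, against 0.0020 before the plate push, so the stop is still in the catch. The plate's front edge meets the arm with no visible gap (side crop (470,255)), it sits square in the channel, and the robot is clear. I hand the job in.

```bash
python3 -c "
from station import *
print(ticket.finish_job(),arm.read_time())"
```

```text
the job is handed in; nothing more can be done
the job is handed in; nothing more can be done
```

I handed the job in at about 34 s: the camera shows the stop in the catch and the folded plate resting against it, with the arm clear, though the plate push peaked near 13 N (below the 15 N release) because I had the force sign wrong.

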